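Set the cup warmer under the mug to low

TASK

A mug and a honey jar stand on the two plates of the cup warmer, and both of its knurled thumb wheels are off. With a fingertip pressed lightly on top of the wheel in front of the mug's plate, roll it away from you until it clicks into the next position (low, the middle of its three clicks), and leave it there with the fingers off it. Leave the other wheel off, do not lift anything, and do not disturb the mug, the jar, the teaspoon or the spice jar.

Things in the scene. Friction and masses are not known exactly. Their poses are not given: they have to be found in the camera images.
- warmer: White two-plate cup warmer, fixed, 250 (x) x 360 (y) mm: a deck 30 mm high with two steel plates side by side; on the robot's side a console 80 mm deep (x -125 to -45 mm), 64 mm high, with a wheel in front of each plate. Origin: centre of its underside, on the worktop. x points from console to plates (away from the robot), y left, z up.
- dial_left (a joint): Knurled black wheel in front of the left plate, 68 mm across, 30 mm wide, on a level axle along the warmer's y. Value: rad, grows as its top moves away from the robot (warmer +x), 34 mm of rim travel per rad. Clicks: 0 off, 0.6 low, 1.2 high. Let go between clicks it springs to one: it tips over half-way (0.3, 0.9). Leaving a click takes about 2 N along the rim.
- dial_right (a joint): Knurled black wheel in front of the right plate, 68 mm across, 30 mm wide, on a level axle along the warmer's y. Value: rad, grows as its top moves away from the robot (warmer +x), 34 mm of rim travel per rad. Clicks: 0 off, 0.6 low, 1.2 high. Let go between clicks it springs to one: it tips over half-way (0.3, 0.9). Leaving a click takes about 2 N along the rim.
- crest_left (a point): Top of the left wheel's rim, mid-width, 73 mm above the worktop, 9 mm above the console; fixed to the warmer, its axes. Axle sprung: pressed down the wheel starts to sink at 3 N, then 2 N per mm, to a stop at 4 mm. A pale bar across the wheel is its index: robot's side of the crest at off, on the crest at low, far side at high.
- crest_right (a point): Top of the right wheel's rim, mid-width, 73 mm above the worktop, 9 mm above the console; fixed to the warmer, its axes. Axle sprung: pressed down the wheel starts to sink at 3 N, then 2 N per mm, to a stop at 4 mm. A pale bar across the wheel is its index: robot's side of the crest at off, on the crest at low, far side at high.
- plate_left (a point): Centre of the top of the left steel warming plate, 120 mm across, 34 mm above the worktop, 130 mm behind (warmer +x) the left wheel's crest. Warmer's axes. Wall cabinets hang about 0.46 m above the worktop over the plates (from x about 0.57 m back): keep the wrist low or on the near side.
- plate_right (a point): Centre of the top of the right steel warming plate, 120 mm across, 34 mm above the worktop, 130 mm behind (warmer +x) the right wheel's crest. Warmer's axes. Wall cabinets hang about 0.46 m above the worktop over the plates (from x about 0.57 m back): keep the wrist low or on the near side.
- mug_centre (a point): Centre of the cup of the white and blue striped mug (84 mm across, 101 mm high, handle on one side, loose), half-way up. It stands on one of the two plates, within about 40 mm of its centre.
- honey_centre (a point): Centre of the honey jar with a dark lid (63 mm across, 94 mm high, loose), half-way up. It stands on the other plate.
- teaspoon: Steel teaspoon, 139 x 30 x 10 mm, loose on the worktop to the left of the warmer. Origin: centre of its underside.
- spice_centre (a point): Centre of a spice jar with dark cap (41 mm across, 105 mm high, loose) standing to the right of the warmer.
Things that resemble listed ones, but are neither listed nor needed, are in the scene too. Leave any purple look-alike of the part that bears honey_centre alone. What is shaped like the part that bears mug_centre but orange is not meant.

How it is judged:
On the way:
1. the fingers roll the wheel in front of the mug: they are on it while it turns away from off (((horizontal distance between mug_centre and plate_left below 0.06 m and contact force between dial_left and the fingers above 0.5 N and value of joint dial_left above 0.15 rad) or (horizontal distance between mug_centre and plate_right below 0.06 m and contact force between dial_right and the fingers above 0.5 N and value of joint dial_right above 0.15 rad))), for 0.02 s.
At the end, for the whole second after the job is handed in: The wheel in front of the mug's plate rests in its middle click (0.6 rad, within 0.12), the other wheel rests at off (0, within 0.15), and the mug and jar stand upright on their plates (((horizontal distance between mug_centre and plate_left below 0.06 m and value of joint dial_left between 0.48 and 0.72 rad and value of joint dial_right between -0.15 and 0.15 rad) or (horizontal distance between mug_centre and plate_right below 0.06 m and value of joint dial_right between 0.48 and 0.72 rad and value of joint dial_left between -0.15 and 0.15 rad)) and angle between each of mug_centre, honey_centre's own z axis and vertical below 0.1 rad and velocity of joint dial_left between -0.1 and 0.1 rad/s and velocity of joint dial_right between -0.1 and 0.1 rad/s); the robot touches nothing.
It fails at once if the mug is pushed or lifted more than 15 mm (distance of mug_centre from where it was at the start of the episode above 0.015 m).
It fails at once if the honey jar is pushed or lifted more than 15 mm (distance of honey_centre from where it was at the start of the episode above 0.015 m).
It fails at once if the teaspoon is pushed or lifted more than 20 mm (distance of teaspoon from where it was at the start of the episode above 0.02 m).
It fails at once if the spice jar is pushed or lifted more than 20 mm (distance of spice_centre from where it was at the start of the episode above 0.02 m).
It fails at once if a wheel is pressed with more than 40 N (contact force between any of dial_left, dial_right and the fingers above 40 N).
It also fails if it takes over 32 s, if anything falls off the work surface, if the arm or the gripper's body presses on something with over 40 N, if the wrist force passes 120 N, or if a joint passes its speed limit or range.

ROBOT

A 6-joint arm with a two-finger parallel gripper is mounted at the origin on a cart in front of the work surface, level with it; the furniture and walls round the work are solid. World frame = base frame: x ahead of the robot, y to its left, z up, the work surface at z = 0. Lengths are in m, angles in rad, forces in N, time in s.
With the tool pointing down it reaches from about 0.375 to 0.9 m from the base axis. Payload 3.1 kg.
Tool frame: the origin (TCP) lies midway between the tips of the shut fingers; the grasp point (between the pads) lies 19 mm behind it; z points along the fingers, y is the line along which they close (so a half turn about z gives the same grasp; the last joint's range is limited). The gripper opens to 85 mm and grips with 20 to 120 N. Pads are 22 mm wide; open, the fingers measure 114 mm over their backs; the gripper's body (76 mm by 85 mm) begins 54 mm behind the grasp point. The pads swing forward as they close: fully open they stand 13 mm farther back than shut.
Start: joints at [-1.377, 0.527, 1.433, -0, 1.181, -0.178], TCP at [0.228, -0.582, 0.231] pointing down, gripper open.
Joint ranges: [-3.08, 3.08], [-0.75, 2.2], [0.22, 2.44], [-1.43, 4.57], [0, 2.65], [-2.85, 2.85]. Speed limits (rad/s): [2.79, 2.79, 3.14, 3.14, 3.14, 3.14].

INTERFACE

Orientations are given as a unit quaternion [x, y, z, w].
In Python, from station import manip gives the robot as it stands.
- The arm moves only by the tool step_arm, never from a script. Its argument "targets" is text: rows parted by semicolons, each of 4 numbers parted by spaces: the shift along the tool's x, y, z in mm, then the turn about the tool's z in degrees. A call has 1 to 12 rows; each row is the pose to reach, as a shift and turn from the pose commanded when the call began, along the tool's axes at that moment; what a row does not reach only later rows make up. A row lasts 1/10 s, in which the tool goes at most 50 mm and 8.59 degrees, less where a joint would pass 70% of its speed; a pose out of reach is approached as far as the arm can. A call with a gripper value outside its range is refused whole. "gripper" is the closure, from 0 (fully open) to 1 (shut), set as the call begins (left out, the last holds). The fingers move at their own pace and stop on an object; "squeeze" is the grip in N (left out, the last holds). Time passes only in rows, so rows that repeat a pose let the fingers close. It gives the time, the measured TCP pose, the force, the opening and the grip force at its end, in the units of the state.
- manip.sense(): the state, without advancing time (a new reading comes with each control period).
- manip.snapshot(name): name is "scene" or "top"; returns the picture (400x640x3 uint8, red, green, blue); there is no depth.
- manip.get_calibration(name): a dict with "fov_y" (degrees; the focal length in pixels is half the picture's height over the tangent of half this angle, whatever the lens; pixels are square), "cx", "cy" (the principal point, pixels), "k1" (the pictures are not rectified: a ray, as slopes to the right and down, at radius r is drawn at 1 + k1 r^2 times it, then the intrinsics apply), "extrinsics" (4x4, takes a point from camera to world coordinates). Camera axes: x right, y down, z forward; pixel columns grow to the right and rows downward; lengths in m; the calibration is good to about 2 mm. A picture is of the moment at which its call begins. get_calibration takes no time and is no camera call.
- manip.sign_off(): hands the job in; it is judged then, once.
Trained networks look in the newest picture that a camera, given by its name, has taken for a name from the list of things; names that differ only in an ending like _2 or _b are one class to them, and where a whole thing is asked for, a point or a joint stands for the part that bears it (a point fixed in the world has none). Each returns a list of dicts, best first, with "p" (0 to 1); they miss things now and then, are a little off and sometimes report something else, mostly with a low value. They report only what shows in the picture. A call takes as long as a camera call. They do not tell look-alikes from the thing itself.
- manip.recognise(camera, query): "position" ([column, row] in pixels, amid what is visible of it).
- manip.masks_of(camera, query): "pixels" (400x640 bool, what is visible of it) and "position" ([column, row] in pixels, amid what is visible of it).
- manip.mark_of(camera, query): "position" ([column, row] in pixels: a listed point, or the origin of a listed thing).
The state is a dict: "t": time; "q": joint angles; "qd": joint speeds; "tau": joint torques, N m; "tcp_pos": TCP position; "tool_rot": TCP orientation; "force": force on the tool from outside, world axes, zero at the start; "ft_torque": the same for the moment, N m; "finger_gap": opening from 0.0 (shut) to 1.0 (fully open); "gripper_force": force on a finger pad.
Only numpy, scipy, OpenCV 4.12 (cv2) and the standard library are available. Lean on these libraries where they do the work, as an engineer would, in place of code of your own. Each camera call takes 0.05 s, during which the arm holds its last target. There are 200 camera calls.

## Working session

There is one attempt and no reset: what is moved stays moved. The work goes in short steps, Python scripts to look and compute and a tool call to move; the robot and the scene stay as the last step left them, time stands still between calls to the robot, and variables do not carry over. Pictures are saved under pics/ and viewed, at most 10 in all, crops included, and the job is handed in when it is done.

Besides the shell and the picture viewer there is one more tool, called after ">>>" as name(argument=value, ...) on one line, values as JSON. step_arm: Moves the arm, as the interface text tells. Its arguments: {"type":"object","properties":{"targets":{"type":"string"},"gripper":{"type":"number"},"squeeze":{"type":"number"}},"required":["targets"]}

```bash
mkdir -p pics; cat > h.py <<'E'
import numpy as np, cv2
from station import manip
def ray(cam,px):
    c=manip.get_calibration(cam); f=200/np.tan(np.radians(c["fov_y"]/2))
    d=np.array([(px[0]-c["cx"])/f,(px[1]-c["cy"])/f]); u=d.copy()
    for _ in range(20): u=d/(1+c["k1"]*(u@u))
    E=np.array(c["extrinsics"]); return E[:3,3],E[:3,:3]@np.array([u[0],u[1],1])
def atz(cam,px,z):
    o,d=ray(cam,px); return o+d*(z-o[2])/d[2]
def proj(cam,P):
    c=manip.get_calibration(cam); f=200/np.tan(np.radians(c["fov_y"]/2))
    p=np.linalg.inv(np.array(c["extrinsics"]))@np.append(P,1); u=p[:2]/p[2]; u=u*(1+c["k1"]*(u@u))
    return u*f+[c["cx"],c["cy"]]
E
python3 - <<'E'
from h import *
for c in("scene","top"):
    cv2.imwrite(f"pics/{c}0.png",manip.snapshot(c)[:,:,::-1])
    for n,z in(("crest_left",.073),("crest_right",.073),("plate_left",.034),("plate_right",.034),("mug_centre",.0845),("honey_centre",.081),("warmer",0),("teaspoon",0),("spice_centre",.0525)):
        for r in manip.mark_of(c,n)[:3]: print(c,n,round(r["p"],2),np.round(r["position"]),np.round(atz(c,r["position"],z),3))
s=manip.sense();print(s["t"],s["tcp_pos"],s["tool_rot"],s["force"])
E
```

```text
scene crest_left 0.65 [319. 217.] [0.447 0.055 0.073]
scene plate_left 0.87 [300. 198.] [0.59  0.037 0.034]
scene mug_centre 0.88 [455. 194.] [ 0.361 -0.281  0.085]
scene mug_centre 0.75 [360. 170.] [ 0.568 -0.133  0.085]
scene honey_centre 0.88 [306. 185.] [0.575 0.027 0.081]
scene warmer 0.7 [342. 212.] [ 0.523 -0.055  0.   ]
top crest_left 0.72 [303. 207.] [0.455 0.048 0.073]
top crest_left 0.56 [306. 160.] [0.573 0.04  0.073]
top crest_left 0.51 [316. 158.] [0.577 0.018 0.073]
top crest_right 0.63 [383. 218.] [ 0.431 -0.149  0.073]
top plate_left 0.73 [306. 158.] [0.584 0.042 0.034]
top plate_left 0.7 [378. 167.] [ 0.561 -0.14   0.034]
top plate_left 0.19 [456. 182.] [ 0.525 -0.341  0.034]
top plate_right 0.85 [377. 166.] [ 0.564 -0.138  0.034]
top mug_centre 0.82 [377. 162.] [ 0.567 -0.134  0.085]
top mug_centre 0.76 [456. 234.] [ 0.392 -0.325  0.085]
top honey_centre 0.88 [316. 161.] [0.57  0.018 0.081]
top honey_centre 0.75 [206. 184.] [0.511 0.287 0.081]
top warmer 0.88 [343. 179.] [ 0.534 -0.053  0.   ]
top teaspoon 0.56 [248. 184.] [0.52  0.198 0.   ]
top spice_centre 0.72 [459. 182.] [ 0.523 -0.342  0.052]
1.0 [ 0.2276566  -0.5820501   0.23133318] [9.82678000e-01 1.85321203e-01 5.42768836e-06 1.17196108e-05] [-1.24452761 -0.92592342  0.1580573 ]
```

View pics/scene0.png

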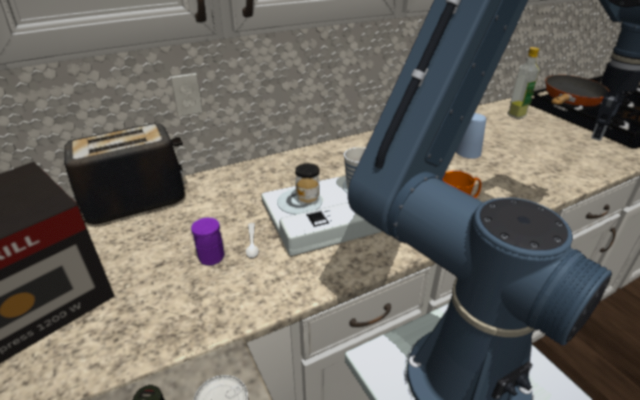

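View pics/top0.png

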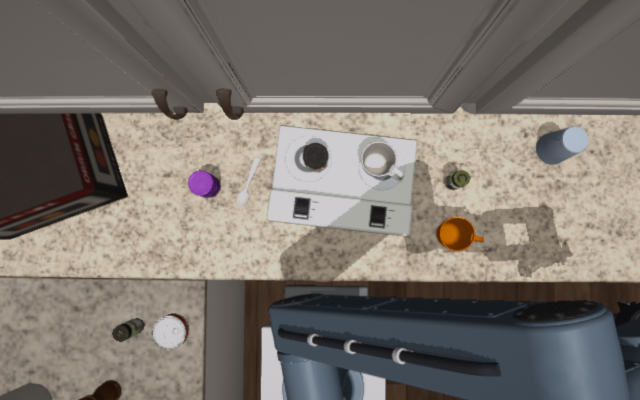

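The mug (378,162) is on the right plate, with its wheel near (379,216). The honey jar (316,156) is on the left plate. The orange mug (456,234) and the purple jar (204,184) are decoys. Next I'll look closer at the console.

```bash
python3 - <<'E'
from h import *
im=manip.snapshot("top")
for n in("dial_left","dial_right"):
    for r in manip.masks_of("top",n)[:3]:
        ys,xs=np.where(r["pixels"]); print(n,round(r["p"],2),r["position"],xs.min(),xs.max(),ys.min(),ys.max(),np.round(atz("top",r["position"],.07),3))
for r in manip.mark_of("top","crest_right")[:4]: print(r)
for n,z in(("crest_right",.073),("plate_right",.034),("crest_left",.073)):pass
for r in manip.masks_of("top","warmer")[:1]:
    m=r["pixels"].astype(np.uint8); b=cv2.minAreaRect(cv2.findNonZero(m)); print(b, cv2.boxPoints(b))
cv2.imwrite("pics/c1.png",cv2.resize(im[115:245,260:425,::-1],None,fx=4.6,fy=4.6,interpolation=cv2.INTER_CUBIC))
print(np.round(np.array(manip.get_calibration("top")["extrinsics"]),3))
E
```

```text
dial_left 0.7 [304.0, 208.9] 295 308 199 217 [0.451 0.045 0.07 ]
dial_left 0.27 [315.3, 158.4] 303 328 143 172 [0.577 0.018 0.07 ]
dial_right 0.55 [377.5, 216.3] 372 384 207 226 [ 0.434 -0.136  0.07 ]
{'position': [381.8, 217.0], 'p': 0.59}
((342.665283203125, 180.28457641601562), (143.80902099609375, 97.2387466430664), 6.536633014678955) [[265.69345 220.40239]
 [276.76297 123.79576]
 [419.63712 140.16676]
 [408.5676  236.77339]]
[[ 0.008 -0.997  0.078  0.392]
 [-1.    -0.007  0.017 -0.017]
 [-0.016 -0.078 -0.997  1.273]
 [ 0.     0.     0.     1.   ]]
```

View pics/c1.png

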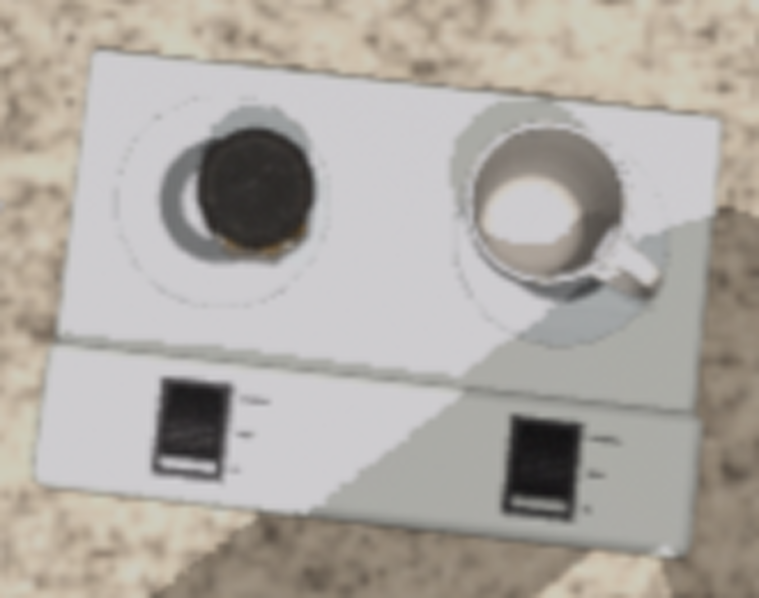

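The crop shows both index bars on the robot's side, so both wheels are off. The right wheel's centre is about (377.6,216.7) in full-picture pixels and the left's about (301.5,208).

```bash
python3 - <<'E'
from h import *
R=atz("top",(377.3,216.4),.070);L=atz("top",(301.2,207.7),.070);d=L-R
yaw=np.degrees(np.arctan2(-d[0],d[1]));print(R,L,np.linalg.norm(d),yaw)
for p in [(91,50),(720,118),(688,556),(36,485)]:
    q=(260+p[0]/4.6-.4,115+p[1]/4.6-.4);print(np.round(atz("top",q,.064 if p[1]>300 else .03),3))
s=manip.sense();q=s["tool_rot"];from scipy.spatial.transform import Rotation as Ro
M=Ro.from_quat(q).as_matrix();a=np.array([np.cos(np.radians(yaw)),np.sin(np.radians(yaw)),0])
t=R-.010*a;t[2]=.14
print("shift mm",1000*M.T@(t-s["tcp_pos"]),"turn",np.degrees(np.arctan2(M[1,0],M[0,0]))-yaw)
E
```

```text
[ 0.43407771 -0.13549394  0.07      ] [0.45421228 0.05220462 0.07      ] 0.1887753945247253 -6.122749245485188
[0.669 0.113 0.03 ]
[ 0.632 -0.24   0.03 ]
[ 0.388 -0.215  0.064]
[0.423 0.136 0.064]
shift mm [ 345.9842143  -345.30830748   91.31136165] turn 27.48395965583901
```

>>> step_arm(targets="30 -30 0 4;60 -60 0 8;95 -95 0 12;130 -130 0 16;165 -165 0 20;200 -200 0 24;235 -235 0 27.5;270 -270 0 27.5;305 -305 10 27.5;335 -335 40 27.5;346 -345 80 27.5;346 -345 91 27.5", gripper=1)

```text
t: 2.45
tcp_pos: [0.423, -0.1312, 0.1378]
tool_rot: [0.999, -0.051, -0.002, -0.002]
force: [-0.3, -0.3, 0.1]
finger_gap: 0.001
gripper_force: 0.0
```

```bash
python3 - <<'E'
from h import *
im=manip.snapshot("scene");it=manip.snapshot("top")
s=manip.sense();print(s["t"],s["tcp_pos"],s["tool_rot"],s["force"],s["finger_gap"])
print(proj("scene",s["tcp_pos"]),proj("top",s["tcp_pos"]))
a=cv2.resize(im[150:270,270:430,::-1],None,fx=3.7,fy=3.7);b=cv2.resize(it[150:270,300:430,::-1],None,fx=3.7,fy=3.7)
cv2.imwrite("pics/c2.png",cv2.resize(np.hstack([a,b]),None,fx=.74,fy=.74))
E
```

```text
2.55 [ 0.42339382 -0.13331115  0.1387764 ] [ 0.99861211 -0.05262309 -0.00190184 -0.00102713] [-0.42670469 -0.03400024  0.68533973] -0.002711275474560249
[393.67595149 177.85638555] [379.28649069 219.9732037 ]
```

View pics/c2.png

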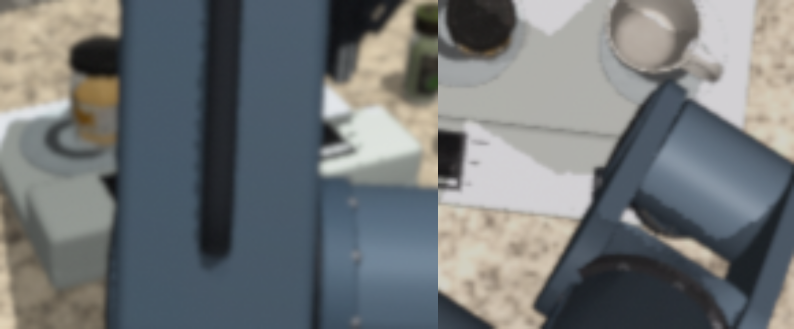

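The arm hides the wheel in both views, so I'll go down by the measured position and feel for contact.

>>> step_arm(targets="0 0 25 0;0 0 45 0;0 0 58 0;0 0 60 0;0 0 60 0")

```text
t: 3.05
tcp_pos: [0.4248, -0.1355, 0.0809]
tool_rot: [0.999, -0.054, 0.001, 0.0]
force: [1.3, -0.8, -0.6]
finger_gap: -0.0
gripper_force: 0.0
```

```bash
python3 - <<'E'
from h import *
s=manip.sense();print(s["t"],s["tcp_pos"],s["tool_rot"],s["force"])
E
```

```text
3.05 [ 0.4247745  -0.1355376   0.08089691] [ 9.98539488e-01 -5.40230173e-02  5.53207779e-04  3.13988707e-04] [ 1.2533781  -0.83786619 -0.59137618]
```

>>> step_arm(targets="2 0 4 0;2 0 6 0;2 0 6 0;2 0 6 0")

```text
t: 3.45
tcp_pos: [0.4264, -0.135, 0.0746]
tool_rot: [0.999, -0.054, 0.0, 0.0]
force: [-0.3, 0.1, 0.2]
finger_gap: 0.003
gripper_force: 0.0
```

>>> step_arm(targets="0 0 1 0;0 0 2 0;0 0 2 0;0 0 2 0")

```text
t: 3.85
tcp_pos: [0.4263, -0.135, 0.0725]
tool_rot: [0.999, -0.054, 0.0, 0.0]
force: [-0.0, -0.4, 3.3]
finger_gap: -0.003
gripper_force: 1.9
```

Contact, 3.3 N at z 72.5 mm, as the crest height predicts. I'll press about 1.5 mm more and roll.

>>> step_arm(targets="0 0 1 0;0 0 1.5 0;0 0 1.5 0")

```text
t: 4.15
tcp_pos: [0.4264, -0.135, 0.0711]
tool_rot: [0.999, -0.054, 0.0, 0.0]
force: [-1.4, 0.6, 6.8]
finger_gap: -0.004
gripper_force: 3.3
```

>>> step_arm(targets="1 0 0 0;2 0 0 0;3 0 0 0;4 0 0 0;5 0 0 0;5 0 0 0")

```text
t: 4.75
tcp_pos: [0.4308, -0.1354, 0.0711]
tool_rot: [0.999, -0.053, -0.0, -0.0]
force: [-1.5, 0.6, 6.7]
finger_gap: 0.0
gripper_force: 3.4
```

>>> step_arm(targets="1.5 0 0 0;3 0 0 0;4.5 0 0 0;6 0 0 0;7 0 0 0;8 0 0 0;8 0 0 0")

```text
t: 5.45
tcp_pos: [0.4405, -0.1366, 0.0713]
tool_rot: [0.999, -0.054, 0.001, 0.0]
force: [1.8, 1.7, 6.7]
finger_gap: -0.001
gripper_force: 3.2
```

>>> step_arm(targets="1.5 0 0 0;3 0 0 0;4.5 0 0 0;6 0 0 0;6 0 0 0")

```text
t: 5.95
tcp_pos: [0.4461, -0.1371, 0.0712]
tool_rot: [0.999, -0.054, 0.001, 0.0]
force: [1.5, 1.3, 6.6]
finger_gap: -0.0
gripper_force: 3.0
```

The force along the roll reversed past half-way, so the wheel tipped over, and the tip has travelled 19.5 mm. I'll lift straight off and retreat for a look.

>>> step_arm(targets="0 0 -3 0;0 0 -10 0;0 0 -40 0;0 0 -80 0;0 0 -120 0;0 40 -150 0;0 80 -150 0;0 120 -150 0;0 160 -150 0;0 200 -150 0;0 240 -150 0;0 240 -150 0")

```text
t: 7.15
tcp_pos: [0.4189, -0.3812, 0.221]
tool_rot: [0.998, -0.056, 0.001, 0.002]
force: [-0.0, 1.5, 0.9]
finger_gap: 0.003
gripper_force: 0.0
```

```bash
python3 - <<'E'
from h import *
it=manip.snapshot("top");s=manip.sense();print(s["t"],s["tcp_pos"],s["force"])
cv2.imwrite("pics/c3.png",cv2.resize(it[115:245,260:425,::-1],None,fx=4.6,fy=4.6,interpolation=cv2.INTER_CUBIC))
E
```

```text
7.2 [ 0.41868739 -0.37788542  0.22059823] [-0.46680953  0.14121119  0.01736875]
```

View pics/c3.png

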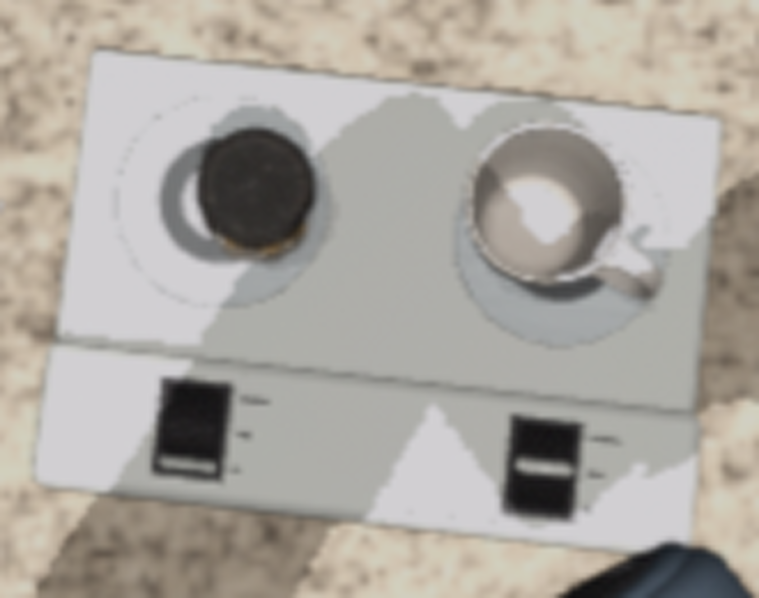

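The right wheel's bar is now on the crest, at (543,467) in the crop, which is low. The left wheel's bar is still on the robot's side, so it is off. The mug and jar have not moved, and the tool is in free air.

```bash
python3 -c "
from station import manip
print(manip.sign_off())"
```

```text
the job is handed in; nothing more can be done
None
```

The wheel in front of the mug (the right one) now rests at low, the left wheel is still off, and the mug and jar did not move; the job is handed in, but no verdict came back.

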